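# Put the fallen bottle away and hook the cabinet shut

## Robot

A 6-joint arm with a two-finger parallel gripper is mounted at the origin on the work surface. World frame = base frame: x ahead of the robot, y to its left, z up, the work surface at z = 0. Lengths are in m, angles in rad, forces in N, time in s.
With the tool pointing down it reaches from about 0.35 to 0.85 m from the base axis. Payload 8.1 kg.
Tool frame: the origin (TCP) lies midway between the tips of the shut fingers; the grasp point (between the pads) lies 19 mm behind it; z points along the fingers, y is the line along which they close (so a half turn about z gives the same grasp; the last joint's range is limited). The gripper opens to 93 mm and grips with 3 to 60 N. Pads are 15 mm wide; open, the fingers measure 128 mm over their backs; the gripper's body (75 mm by 188 mm) begins 65 mm behind the grasp point.
Start: joints at [1.249, 0.13, 1.488, -0, 1.523, -0.085], TCP at [0.141, 0.583, 0.195] pointing down, gripper open.
Joint ranges: [-2.96, 2.96], [-0.89, 2.26], [0.02, 2.5], [-1.34, 4.48], [0, 2.73], [-2.66, 2.66]. Speed limits (rad/s): [2.39, 2.39, 2.79, 3.14, 3.14, 3.14].

## Interface

Orientations are given as a unit quaternion [w, x, y, z].
In Python, from plant import arm gives the robot as it stands.
- The arm moves only by the tool drive_tool, never from a script. Its argument "rows" is a list of rows, each a list of 3 entries, a list of its own where there are three numbers: the shift along the tool's x, y, z in mm, then the turn about the tool's z in degrees, then the gripper's target within -1 to 1 (shut at 1, half-way at 0, fully open at -1). A call has 1 to 20 rows; each row is the pose to reach, as a shift and turn from the pose commanded when the call began, along the tool's axes at that moment; what a row does not reach only later rows make up. A row lasts 1/12 s, in which the tool goes at most 41.7 mm and 7.16 degrees, less where a joint would pass 70% of its speed; a pose out of reach is approached as far as the arm can. A call with a gripper value outside its range is refused whole. The fingers move at their own pace and stop on an object; the grip force is fixed at half the most. Time passes only in rows, so rows that repeat a pose let the fingers close. It gives the time, the measured TCP pose, the force, the opening and the grip force at its end, in the units of the state.
- arm.sense(): the state, without advancing time (a new reading comes with each control period).
- arm.get_image(name): name is "scene" or "top" or "wrist"; returns (picture, depth): 480x640x3 uint8, red, green, blue; 480x640 float32, m along the optical axis (not along the pixel's ray), 0 where there is no reading.
- arm.get_calibration(name): a dict with "intrinsics" (3x3 intrinsics, pixels), "world_from_camera" (4x4, takes a point from camera to world coordinates). Camera axes: x right, y up, looking along -z (the intrinsics and any distortion apply to the point x, -y, -z); pixel columns grow to the right and rows downward; lengths in m; the calibration is good to about 2 mm. A picture is of the moment at which its call begins: read the wrist's pose just before it. get_calibration takes no time and is no camera call; for the wrist camera it gives the pose at the moment of the call.
- arm.job_done(): hands the job in; it is judged then, once.
Trained networks look in the newest picture that a camera, given by its name, has taken for a name from the list of things; names that differ only in an ending like _2 or _b are one class to them, and where a whole thing is asked for, a point or a joint stands for the part that bears it (a point fixed in the world has none). Each returns a list of dicts, best first, with "p" (0 to 1); they miss things now and then, are a little off and sometimes report something else, mostly with a low value. They report only what shows in the picture. A call takes as long as a camera call. They do not tell look-alikes from the thing itself.
- arm.recognise(camera, name): "centre" ([x, y, z] in m, in the coordinates of the camera as it stood for that picture, good to about 4 mm: the middle of the surface that is visible of it).
- arm.regions_of(camera, name): "region" (480x640 bool, what is visible of it).
The state is a dict: "time_s": time; "qpos": joint angles; "dq": joint speeds; "tau": joint torques, N m; "position": TCP position; "tool_rot": TCP orientation; "force": force on the tool from outside, world axes, zero at the start; "wrist_torque": the same for the moment, N m; "finger_gap": finger opening in m; "grasp_force": force on a finger pad.
Only numpy, scipy, OpenCV 4.12 (cv2) and the standard library are available. Lean on these libraries where they do the work, as an engineer would, in place of code of your own. Each camera call takes 0.05 s, during which the arm holds its last target. There are 200 camera calls.

## Task

The frosted glass bottle has fallen over on the washstand: stand it upright on the counter and let go of it, then take it again from above and put it gently, upright, into the wide empty bay of the pine cabinet. Shut the cabinet's flap completely and swing the steel hook over it until it is fully home in its catch. Do not drop or bang the glass, and leave the tumbler, hairbrush and hair clip where they are.

Things in the scene. Friction and masses are not known exactly. Their poses are not given: they have to be found in the camera images.
- bottle: Frosted glass bottle: a block 36 (its x) x 48 (its y) x 74 mm tall (its z) with a round aluminium twist cap, diameter 30 mm, 24 mm tall, on top; 98 mm tall in all, 0.18 kg or so. Origin: centre of its underside; its z axis points from the foot to the cap. It starts lying on a broad 48 mm side, z level, on the counter left of the cabinet.
- bottle_cap (a point): Centre of the top of the bottle's cap, axes as the bottle's.
- cabinet: Fixed low pine cabinet, open on top: 106 (x) x 158 (y) mm, rim at 115 mm, walls and floor 8 mm. Origin: centre of its underside; x points away from the robot (with a yaw). Inside: a 46 mm wide bay at its left (+y) holding a shaver, a 6 mm divider only 42 mm high, a 90 mm wide empty bay at its right. A 34 x 24 mm pine block on its left side, top at 125 mm, carries the hook.
- bay (a point): Centre of the floor of the wide bay (8 mm above the counter), axes as the cabinet's; the bay is 90 x 90 mm and 107 mm deep to the rim.
- flap (a joint): Angle of the pine flap that covers the cabinet: 0 shut (on the rim), grows as its front edge swings up and away from the robot; 1.57 upright; at most 1.9. Stiff, stays where left. A board 118 mm from hinge to front edge (12 mm front overhang), 158 mm wide, 10 mm thick; shut, its top is 125 mm above the counter. The hook bars it if swung over.
- flap_hinge (a point): Middle of the flap's hinge line, 115 mm above the counter at the cabinet's far edge, axes as the cabinet's; the hinge line runs along y. The hinge lies in the flap's underside.
- flap_edge (a point): Middle of the flap's free edge on its outer (upper) face; moves with the flap.
- catch (a point): The catch: a small L-shaped steel keeper on the flap's outer face, 20 x 24 mm and 18 mm high above the flap, open to the far side, 42 mm left of the flap's middle; this point is where the hook bar lies when home. Moves with the flap.
- hook (a joint): Angle of the steel hook bar about its upright pivot: 0 fully home in the catch (a stop), where it lies over the shut flap and points to the cabinet's -y; grows as it swings away to the far side and outwards: 1.57 points to the cabinet's +x, at most 2.4. Turns easily, stays where left.
- hook_pivot (a point): On the hook's pivot axis, at the underside of the bar, 127 mm above the counter, on the cabinet's left side; axes as the cabinet's.
- hook_knob (a point): Centre of the top of the upright round steel knob at the free end of the hook bar: diameter 14 mm, its top 163 mm above the counter and 30 mm above the bar (the bar is 10 mm wide, 6 mm high), 85 mm from the pivot.
- tumbler: White ceramic tumbler, diameter 74 mm, 95 mm tall, standing on the counter; origin: centre of its underside. Leave alone.
- clip: Green plastic hair clip 55 x 24 x 20 mm on the counter; origin: centre of its underside. Leave alone.
- hairbrush: Purple plastic hairbrush, 203 mm long (x, head at +x), head 56 mm wide, 34 mm high, bristles down on the counter; origin on its underside near the middle. Leave alone.
Not all that is in view belongs to the job. There is more than one size of the bottle; the one meant has the size given above.

How it is judged:
On the way, in this order (a step that is already met when the one before it is completed fails the run):
1. the bottle stands upright on the counter, let go (angle between bottle's own z axis and vertical below 0.1 rad and height (world z) of bottle below 0.005 m and contact force between the fingers and bottle below 0.1 N and linear speed of bottle below 0.03 m/s), for 0.2 s.
2. the bottle stands upright on the floor of the wide bay, let go (angle between bottle's own z axis and vertical below 0.15 rad and horizontal distance between bottle and bay below 0.04 m and z of bottle in the frame of bay below 0.006 m and contact force between the fingers and bottle below 0.1 N), for 0.2 s.
3. the flap is shut (value of joint flap below 0.05 rad), for 0.2 s.
4. the hook is home in its catch (value of joint flap below 0.05 rad and value of joint hook below 0.08 rad), for 0.2 s.
At the end, for the whole second after the job is handed in: The bottle stands at rest, upright within 0.15 rad, on the floor of the wide bay (within 6 mm in height and 40 mm of its centre), the flap is shut within 0.05 rad and the hook is home within 0.08 rad of its stop (all of step 4 and angle between bottle's own z axis and vertical below 0.15 rad and horizontal distance between bottle and bay below 0.04 m and z of bottle in the frame of bay below 0.006 m and linear speed of bottle below 0.03 m/s); the robot touches nothing.
It fails at once if the tumbler, hairbrush or clip was moved by more than 30 mm (distance of any of tumbler, hairbrush, clip from where it was at the start of the episode above 0.03 m).
It fails at once if the glass bottle was dropped (fell freely at over 0.8 m/s) or banged on the cabinet with over 80 N ((linear speed of bottle above 0.8 m/s and contact force between the fingers and bottle below 0.1 N) or contact force between bottle and cabinet above 80 N).
It also fails if it takes over 72 s, if anything falls off the work surface, if the arm or the gripper's body presses on something with over 40 N, if the wrist force passes 120 N, or if a joint passes its speed limit or range.

## Working session

There is one attempt and no reset: what is moved stays moved. The work goes in short steps, Python scripts to look and compute and a tool call to move; the robot and the scene stay as the last step left them, time stands still between calls to the robot, and variables do not carry over. Pictures are saved under pics/ and viewed, at most 10 in all, crops included, and the job is handed in when it is done.

Besides the shell and the picture viewer there is one more tool, called after ">>>" in YAML: its name, and indented under it one key for each argument. drive_tool: Moves the arm, as the interface text tells. Its arguments: {"type":"object","properties":{"rows":{"type":"array","items":{"type":"array"}}},"required":["rows"]}

```bash
mkdir -p pics; cat > h.py <<'E'
import numpy as np, cv2
from plant import arm
def cloud(cam):
    s=arm.sense(); c=arm.get_calibration(cam); p,d=arm.get_image(cam)
    K=np.array(c["intrinsics"]);T=np.array(c["world_from_camera"])
    v,u=np.mgrid[0:480,0:640]
    P=np.stack([(u-K[0,2])/K[0,0]*d,-(v-K[1,2])/K[1,1]*d,-d],-1)
    W=P@T[:3,:3].T+T[:3,3]; W[d==0]=np.nan
    return p,d,W,T
def w(T,c): return T[:3,:3]@np.array(c)+T[:3,3]
def save(n,p): cv2.imwrite(n,cv2.cvtColor(p,cv2.COLOR_RGB2BGR))
E
python3 - <<'E'
from h import *
np.set_printoptions(precision=3,suppress=True)
print(arm.sense())
ims=[]
for cam in("scene","top"):
    p,d,W,T=cloud(cam); ims.append(p); save(f"pics/{cam}0.png",p); np.save(cam+".npy",W)
    print(cam,T[:3,3])
    for n in("bottle","bottle_cap","cabinet","flap","hook","hook_knob","catch","tumbler","clip","hairbrush"):
        print(n,[(round(r["p"],2),w(T,r["centre"])) for r in arm.recognise(cam,n)])
E
```

```text
{'time_s': 0.0, 'qpos': array([ 1.249,  0.131,  1.489,  0.   ,  1.523, -0.085]), 'dq': array([ 0.001, -0.002, -0.   , -0.001,  0.   , -0.001]), 'tau': array([  0.001, -55.987, -49.175,   0.077,   0.036,  -0.   ]), 'position': array([0.141, 0.583, 0.194]), 'tool_rot': array([-0.   ,  0.118,  0.993, -0.001]), 'force': array([0.872, 0.521, 0.345]), 'wrist_torque': array([ 0.004, -0.017, -0.006]), 'grasp_force': 0.0, 'finger_gap': 0.09301561817721114}
scene [0.907 0.474 0.689]
bottle [(0.9, array([0.495, 0.242, 0.038])), (0.86, array([0.508, 0.123, 0.026])), (0.81, array([0.363, 0.161, 0.045])), (0.41, array([ 0.553, -0.161,  0.096]))]
bottle_cap [(0.9, array([0.363, 0.158, 0.045])), (0.83, array([0.5  , 0.244, 0.032])), (0.61, array([0.507, 0.123, 0.022]))]
cabinet [(0.91, array([ 0.547, -0.161,  0.097]))]
flap [(0.8, array([ 0.573, -0.181,  0.189])), (0.33, array([ 0.552, -0.16 ,  0.098]))]
hook [(0.57, array([ 0.551, -0.104,  0.133]))]
hook_knob [(0.54, array([ 0.553, -0.104,  0.131]))]
catch [(0.78, array([ 0.572, -0.174,  0.189]))]
tumbler [(0.68, array([ 0.551, -0.161,  0.098])), (
[... 212 characters left out ...]
91, array([0.494, 0.122, 0.027])), (0.84, array([0.347, 0.157, 0.05 ])), (0.55, array([0.489, 0.238, 0.033]))]
bottle_cap [(0.82, array([0.345, 0.155, 0.049])), (0.64, array([0.502, 0.121, 0.023])), (0.63, array([0.487, 0.24 , 0.038]))]
cabinet [(0.73, array([ 0.54 , -0.201,  0.116])), (0.32, array([0.665, 0.167, 0.021]))]
flap [(0.81, array([ 0.568, -0.192,  0.193]))]
hook [(0.69, array([ 0.533, -0.099,  0.134])), (0.59, array([ 0.536, -0.194,  0.114]))]
hook_knob [(0.5, array([ 0.537, -0.098,  0.136]))]
catch [(0.57, array([ 0.561, -0.189,  0.191]))]
tumbler [(0.61, array([0.65 , 0.366, 0.061]))]
clip [(0.5, array([0.663, 0.171, 0.023]))]
hairbrush [(0.92, array([ 0.496, -0.409,  0.03 ]))]
```

View pics/top0.png

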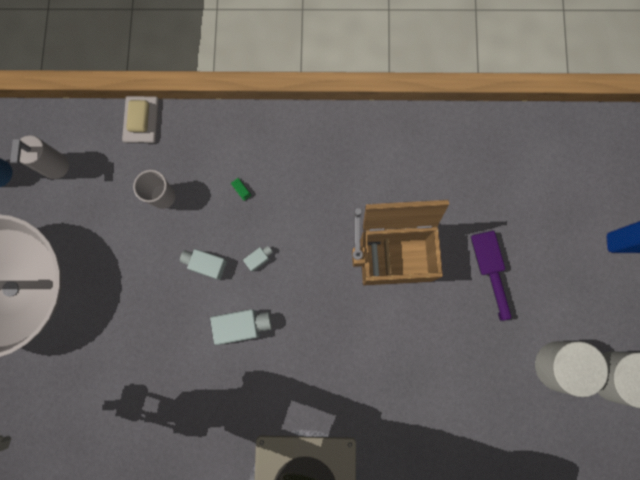

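View pics/scene0.png

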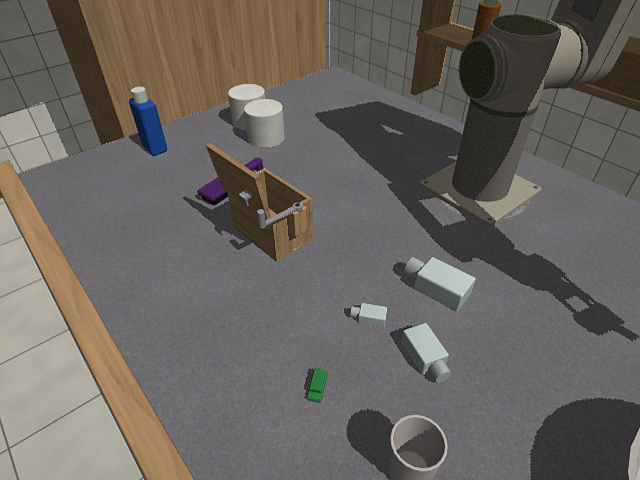

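```bash
python3 - <<'E'
from h import *
np.set_printoptions(precision=3,suppress=True)
for cam in("scene","top"):
    p,d,W,T=cloud(cam)
    for n in("bottle","hook","cabinet","flap"):
        for r in arm.regions_of(cam,n):
            m=r["region"]; v,u=np.nonzero(m); Q=W[m]; Q=Q[~np.isnan(Q[:,0])]; Q=Q[Q[:,2]>.008]
            R=cv2.minAreaRect((Q[:,:2]*1000).astype(np.float32))
            print(cam,n,round(r["p"],2),"px",u.min(),u.max(),v.min(),v.max(),"rect",np.round(R[0]),np.round(R[1]),round(R[2],1),"z",np.percentile(Q[:,2],[2,50,98]))
E
```

```text
scene bottle 0.95 px 402 450 323 381 rect [488. 246.] [98. 49.] 72.8 z [0.01  0.035 0.038]
scene bottle 0.74 px 350 386 303 326 rect [504. 116.] [34. 66.] 39.0 z [0.009 0.023 0.026]
scene hook 0.68 px 257 302 202 227 rect [ 536. -110.] [ 28. 101.] 88.7 z [0.129 0.134 0.164]
scene cabinet 0.66 px 207 312 143 260 rect [ 521. -250.] [146. 314.] 2.7 z [0.012 0.1   0.231]
scene flap 0.89 px 205 270 143 218 rect [ 517. -281.] [365. 110.] 58.9 z [0.119 0.187 0.232]
scene flap 0.55 px 307 326 368 401 rect [668. 167.] [51. 24.] 37.3 z [0.009 0.019 0.022]
top bottle 0.91 px 244 270 247 269 rect [503. 119.] [32. 62.] 38.0 z [0.015 0.024 0.029]
top bottle 0.91 px 210 272 309 344 rect [347. 149.] [ 62. 128.] 11.6 z [0.026 0.046 0.052]
top bottle 0.84 px 180 225 249 278 rect [488. 248.] [101.  48.] 72.0 z [0.017 0.036 0.041]
top bottle 0.15 px 353 360 209 258 rect [ 534. -101.] [97. 15.] 0.1 z [0.13  0.135 0.164]
top hook 0.75 px 352 361 209 259 rect [ 534. -101.] [19. 97.] 89.6 z [0.126 0.134 0.164]
top hook 0.54 px 353 447 200 284 rect [ 517. -183.] [141. 183.] 3.6 z [0.008 0.116 0.232]
top cabinet 0.6 px 352 448 199 284 rect [ 518. -183.] [143. 184.] 3.4 z [0.008 0.116 0.232]
top flap 0.56 px 363 448 199 230 rect [ 568. -192.] [ 30. 158.] 3.8 z [0.119 0.191 0.234]
```

The wanted bottle is the middle one: px (205,264) in top and (427,350) in scene. It measures 98x48 mm and its cap points to +y. The smaller bottle is at px (258,258) and the larger one at (238,326). I'll move above it and check with the wrist camera.

>>> drive_tool:
  rows:
    - [[-417,-230,-40],94,-1]
    - [[-417,-230,-40],94,-1]
    - [[-417,-230,-40],94,-1]
    - [[-417,-230,-40],94,-1]
    - [[-417,-230,-40],94,-1]
    - [[-417,-230,-40],94,-1]
    - [[-417,-230,-40],94,-1]
    - [[-417,-230,-40],94,-1]
    - [[-417,-230,-40],94,-1]
    - [[-417,-230,-40],94,-1]
    - [[-417,-230,-40],94,-1]
    - [[-417,-230,-40],94,-1]
    - [[-417,-230,-40],94,-1]
    - [[-417,-230,-40],94,-1]
    - [[-417,-230,-40],94,-1]
    - [[-417,-230,-40],94,-1]

```text
time_s: 2.93
position: [0.4916, 0.2623, 0.2346]
tool_rot: [-0.0, 0.805, 0.593, -0.0]
force: [-0.8, 0.5, -0.0]
finger_gap: 0.093
grasp_force: 0.0
```

```bash
cat >> h.py <<'E'
np.set_printoptions(precision=4,suppress=True)
from scipy.spatial.transform import Rotation as Ro
def tool():
    s=arm.sense(); q=s["tool_rot"]; R=Ro.from_quat([q[1],q[2],q[3],q[0]]).as_matrix(); return s,R,np.array(s["position"])
def rect(Q):
    r=cv2.minAreaRect((Q[:,:2]*1000).astype(np.float32)); return np.round(r[0],1),np.round(r[1],1),round(r[2],1)
E
python3 - <<'E'
from h import *
s,R,p0=tool(); print(s["time_s"],p0,s["qpos"]); print(R)
p,d,W,T=cloud("wrist"); save("pics/w1.png",p); print(T)
for r in arm.regions_of("wrist","bottle"):
    m=r["region"]; v,u=np.nonzero(m); Q=W[m]; Q=Q[~np.isnan(Q[:,0])]
    B=Q[Q[:,2]>.0335]
    print(r["p"],u.min(),u.max(),v.min(),v.max(),rect(Q[Q[:,2]>.01]),"top",rect(B) if len(B)>9 else 0,np.percentile(Q[:,2],[2,50,98]))
E
```

```text
2.9333 [0.4916 0.2623 0.2346] [0.398  0.0014 1.5506 0.0002 1.5898 0.6998]
[[ 0.2972  0.9548 -0.0003]
 [ 0.9548 -0.2972  0.0001]
 [-0.     -0.0003 -1.    ]]
[[ 0.9545  0.2853  0.0865  0.5167]
 [-0.2981  0.914   0.2751  0.339 ]
 [-0.0006 -0.2884  0.9575  0.4242]
 [ 0.      0.      0.      1.    ]]
0.81 336 389 284 328 (array([503.8, 117.4]), array([32.6, 67. ]), 37.8) top 0 [0.     0.0229 0.025 ]
0.77 300 344 175 264 (array([488.3, 246.1]), array([98.2, 47.7]), 72.2) top (array([488.1, 244.7]), array([94.3, 47.3]), 71.7) [0.007  0.0351 0.037 ]
0.63 208 277 269 361 (array([348. , 148.1]), array([ 62.2, 127.9]), 11.1) top (array([347.4, 150.5]), array([ 62. , 122.6]), 11.1) [0.0068 0.0454 0.0476]
```

View pics/w1.png

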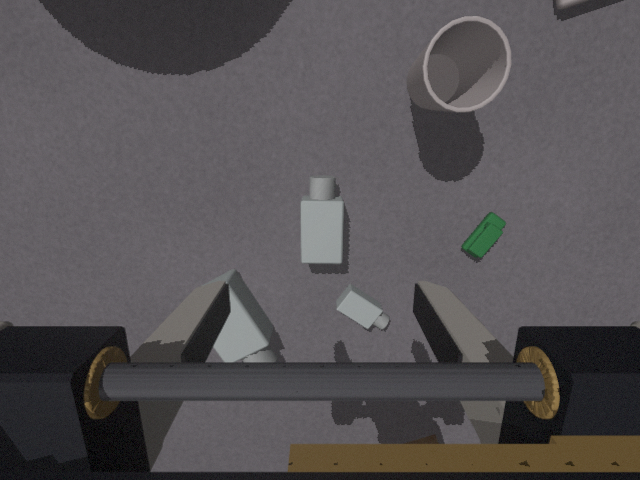

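The wrist view shows the bottle at px (322,222), cap up at (322,187) and in line with the tool's x axis. I'll go down onto the cap and close.

>>> drive_tool:
  rows:
    - [[20,2,40],0,-1]
    - [[20,2,80],0,-1]
    - [[20,2,120],0,-1]
    - [[20,2,160],0,-1]
    - [[20,2,195],0,-1]
    - [[20,2,220],0,-1]
    - [[20,2,230],0,-1]
    - [[20,2,230],0,0]
    - [[20,2,230],0,0.2]
    - [[20,2,230],0,0.5]
    - [[20,2,230],0,0.6]
    - [[20,2,230],0,1]
    - [[20,2,230],0,1]
    - [[20,2,230],0,1]
    - [[20,2,230],0,1]
    - [[20,2,230],0,1]

```text
time_s: 4.37
position: [0.5001, 0.2803, 0.0048]
tool_rot: [0.0, 0.807, 0.591, 0.0]
force: [-0.9, -0.4, 0.3]
finger_gap: 0.0372
grasp_force: 0.0
```

>>> drive_tool:
  rows:
    - [[0,0,0],0,1]
    - [[0,0,0],0,1]
    - [[0,0,0],0,1]
    - [[0,0,0],0,1]
    - [[0,0,0],0,1]

```text
time_s: 4.78
position: [0.5014, 0.2827, 0.0074]
tool_rot: [-0.001, 0.807, 0.591, 0.002]
force: [-5.9, 5.7, 18.6]
finger_gap: 0.0051
grasp_force: 11.3
```

```bash
python3 - <<'E'
from h import *
a,d,W,T=cloud("wrist"); b,_,W2,_=cloud("scene")
save("pics/w2.png",np.hstack([cv2.resize(a,(400,300)),cv2.resize(b[270:420,340:540],(400,300))]))
for r in arm.regions_of("scene","bottle"):
    Q=W2[r["region"]];Q=Q[Q[:,2]>.01];print(r["p"],rect(Q),np.percentile(Q[:,2],[2,50,98]))
print(arm.sense())
E
```

```text
0.88 (array([504.8, 117.2]), array([33.8, 65.9]), 43.3) [0.011  0.0234 0.0265]
0.79 (array([431.6, 166.9]), array([240.7,  61.3]), 36.0) [0.0123 0.0409 0.0487]
0.78 (array([519.6, 252.2]), array([102.7,  78.2]), 74.6) [0.0112 0.0292 0.1425]
{'time_s': 4.9333, 'qpos': array([0.4227, 0.2289, 1.7337, 0.0023, 1.1741, 0.7281]), 'dq': array([ 0.0001, -0.0002,  0.0018, -0.0001,  0.0027,  0.0021]), 'tau': array([ -3.9582, -46.4033, -37.2221,  -2.2038,  -1.3197,  -0.0413]), 'position': array([0.5018, 0.2828, 0.0079]), 'tool_rot': array([-0.0005,  0.8067,  0.5909,  0.0026]), 'force': array([-6.1942,  6.0329, 17.0235]), 'wrist_torque': array([ 0.7418,  1.2505, -0.0191]), 'grasp_force': 9.410394206643105, 'finger_gap': 0.0007552997558062161}
```

View pics/w2.png

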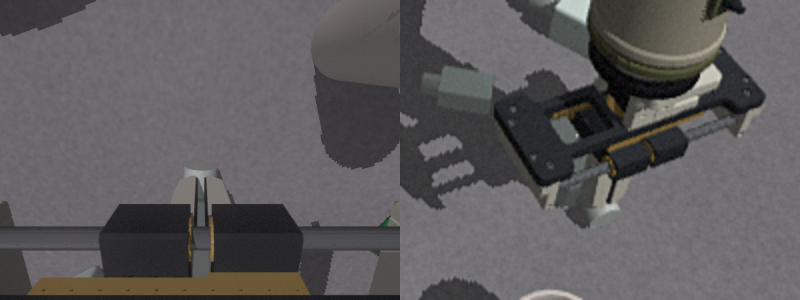

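```bash
python3 - <<'E'
from h import *
b=np.array([.297,.955]);n=np.array([.955,-.297]);c=np.array([.4882,.2461])
for cam in("scene","wrist","top"):
    p,d,W,T=cloud(cam)
    D=W[...,:2]-c; s=D@b*1000; t=D@n*1000; z=W[...,2]*1000
    m=(abs(t)<45)&(s>-90)&(s<80)&(z>4)&(z<60)
    print(cam)
    for s0 in range(-90,80,10):
        k=m&(s>=s0)&(s<s0+10)
        if k.sum()>3: print(s0,k.sum(),"t",np.percentile(t[k],[2,50,98]).round(),"z",np.percentile(z[k],[2,50,98]).round(),"rgb",np.median(p[k],0))
E
```

```text
scene
-90 10 t [35. 36. 38.] z [ 6. 14. 23.] rgb [72.  77.5 74.5]
-40 36 t [-10.  -1.   6.] z [40. 42. 45.] rgb [ 99.  105.5 104. ]
-30 53 t [-10.  -2.   6.] z [39. 41. 44.] rgb [ 99. 107. 104.]
-20 32 t [-10.  -1.   6.] z [38. 41. 42.] rgb [ 99.5 107.5 104. ]
0 35 t [-6.  3.  9.] z [35. 38. 40.] rgb [ 97. 105. 103.]
10 32 t [ 2. 24. 25.] z [ 5. 16. 38.] rgb [64.  70.5 67.5]
20 99 t [12. 19. 25.] z [ 6. 26. 38.] rgb [69. 75. 73.]
30 68 t [11. 16. 18.] z [14. 28. 59.] rgb [63.5 65.  62. ]
40 275 t [-11.   6.  18.] z [ 6. 31. 58.] rgb [126. 129. 125.]
50 10 t [-11.   1.  13.] z [22. 27. 30.] rgb [126. 131. 127.]
wrist
-50 10 t [-0.  1.  2.] z [42. 43. 43.] rgb [93. 92. 84.]
-40 151 t [-0.  2.  6.] z [41. 42. 43.] rgb [90. 93. 91.]
-30 154 t [0. 3. 5.] z [40. 41. 43.] rgb [90.  92.5 91. ]
-20 53 t [1. 3. 5.] z [39. 40. 41.] rgb [89. 91. 90.]
0 16 t [3. 3. 3.] z [36. 37. 39.] rgb [55.5 57.  56.5]
10 35 t [3. 3. 3.] z [35. 36. 38.] rgb [56. 57. 56.]
20 301 t [-22. -18.  25.] z [ 5. 26. 36.] rgb [113. 117. 116.]
30 39 t [-1.  3.  7.] z [19. 39. 40.] rgb [59. 58. 59.]
40 2147 t [-11.   3.  
[... 184 characters left out ...]
  8.  43.] z [4. 6. 8.] rgb [61. 59. 60.]
-70 13 t [-40.   8.  39.] z [4. 5. 6.] rgb [60. 58. 60.]
-60 15 t [-34.  12.  41.] z [4. 5. 7.] rgb [60. 60. 61.]
-50 138 t [-30.  -2.  22.] z [ 4. 30. 45.] rgb [81. 87. 85.]
-40 102 t [-29.  -2.  30.] z [ 5. 43. 47.] rgb [90. 97. 94.]
-30 103 t [-37.  -2.  39.] z [ 4. 42. 47.] rgb [90. 97. 94.]
-20 104 t [-38.  -0.  31.] z [ 4. 41. 46.] rgb [90. 97. 94.]
-10 96 t [-24.   0.  28.] z [ 4. 40. 44.] rgb [90. 97. 94.]
0 96 t [-24.  -0.  39.] z [ 4. 39. 44.] rgb [93.  99.  96.5]
10 98 t [-23.   2.  32.] z [ 5. 38. 42.] rgb [90.  96.5 94. ]
20 85 t [-28.  -0.  24.] z [ 5. 37. 41.] rgb [90. 96. 93.]
30 21 t [-13.   7.  40.] z [ 4. 32. 46.] rgb [64. 67. 64.]
```

The fingers slid over the top of the thin cap and tipped it down, so it is too low for the pads. I'll open, back off and re-measure, then take the flat body sides instead.

>>> drive_tool:
  rows:
    - [[0,0,0],0,-1]
    - [[0,0,0],0,-1]
    - [[0,0,0],0,-1]
    - [[0,0,0],0,-1]
    - [[0,0,0],0,-1]
    - [[0,0,0],0,-1]
    - [[0,0,-10],0,-1]
    - [[0,0,-40],0,-1]
    - [[0,0,-80],0,-1]
    - [[0,0,-120],0,-1]
    - [[0,0,-160],0,-1]
    - [[0,0,-200],0,-1]
    - [[0,0,-200],0,-1]

```text
time_s: 6.17
position: [0.5039, 0.2822, 0.2154]
tool_rot: [0.001, 0.807, 0.591, 0.007]
force: [0.9, 1.0, 2.0]
finger_gap: 0.0825
grasp_force: 0.0
```

```bash
cat > m.py <<'E'
from h import *
s,R,p0=tool(); print(s["time_s"],p0,"gap",s["finger_gap"]); print(R)
p,d,W,T=cloud("wrist")
for r in arm.regions_of("wrist","bottle"):
    Q=W[r["region"]]; Q=Q[~np.isnan(Q[:,0])]; Q=Q[Q[:,2]>.01]
    c,sz,a=rect(Q); print(r["p"],c,sz,a,np.percentile(Q[:,2],[2,50,98]),"rel tool",R.T@(np.array([*c,0])-p0*1000))
E
python3 m.py
```

```text
6.1667 [0.5039 0.2822 0.2154] gap 0.08253743452874421
[[ 0.3016  0.9534  0.0126]
 [ 0.9534 -0.3017  0.0057]
 [ 0.0093  0.0103 -0.9999]]
0.88 [504.  117.6] [32.3 66.9] 38.3 [0.0115 0.0231 0.0251] rel tool [-158.8697   47.5485  214.474 ]
0.77 [489.7 245.9] [98. 48.] 75.1 [0.0204 0.0352 0.0369] rel tool [-40.8621  -4.7895 215.0296]
0.55 [362.6 151.9] [32.1 60.6] 12.1 [0.0113 0.0421 0.0475] rel tool [-168.8129  -97.6034  212.8874]
```

```bash
python3 m.py
```

```text
6.2667 [0.5013 0.281  0.2077] gap 0.09030420884923435
[[ 0.3017  0.9534  0.0044]
 [ 0.9534 -0.3017  0.002 ]
 [ 0.0033  0.0036 -1.    ]]
0.96 [503.9 117.6] [32.1 66.3] 38.6 [0.0115 0.0232 0.025 ] rel tool [-155.645    51.019   207.3381]
0.79 [359.6 140.7] [ 42.4 106.4] 11.3 [0.0115 0.0446 0.0476] rel tool [-177.1567  -93.5251  206.7491]
0.59 [489.8 246.1] [97.8 48. ] 75.1 [0.0202 0.0352 0.0369] rel tool [-37.3874  -1.1936 207.536 ]
```

>>> drive_tool:
  rows:
    - [[-25,0,40],-2.5,-1]
    - [[-25,0,80],-2.5,-1]
    - [[-25,0,120],-2.5,-1]
    - [[-25,0,160],-2.5,-1]
    - [[-25,0,185],-2.5,-1]
    - [[-25,0,200],-2.5,-1]
    - [[-25,0,200],-2.5,-1]
    - [[-25,0,200],-2.5,0]
    - [[-25,0,200],-2.5,0]
    - [[-25,0,200],-2.5,0]
    - [[-25,0,200],-2.5,0]
    - [[-25,0,200],-2.5,1]
    - [[-25,0,200],-2.5,1]
    - [[-25,0,200],-2.5,1]
    - [[-25,0,200],-2.5,1]
    - [[-25,0,200],-2.5,1]
    - [[-25,0,200],-2.5,1]

```text
time_s: 7.78
position: [0.4927, 0.2567, 0.0051]
tool_rot: [-0.0, 0.794, 0.608, 0.0]
force: [-1.8, 0.8, 4.2]
finger_gap: 0.0474
grasp_force: 30.0
```

>>> drive_tool:
  rows:
    - [[-2,0,-4],0,1]
    - [[-5,0,-9],0,1]
    - [[-8,0,-14],0,1]
    - [[-12,0,-18],0,1]
    - [[-16,0,-22],0,1]
    - [[-20,0,-25],0,1]
    - [[-25,0,-28],0,1]
    - [[-30,0,-31],0,1]
    - [[-35,0,-33],0,1]
    - [[-40,0,-35],0,1]
    - [[-40,0,-35],0,1]

```text
time_s: 8.7
position: [0.4821, 0.217, 0.04]
tool_rot: [0.0, 0.794, 0.608, 0.0]
force: [-1.0, 0.2, -2.6]
finger_gap: 0.0475
grasp_force: 30.0
```

```bash
cat > t.py <<'E'
# tilt of bottle: fit of the side points in the vertical plane along tool x
from h import *
s,R,p0=tool(); print(s["time_s"],p0,s["force"],"gap",s["finger_gap"],s["grasp_force"])
W=[];
for cam in("scene","top"):
    p,d,w_,T=cloud(cam)
    L=[]
    for r in arm.regions_of(cam,"bottle"):
        Q=w_[r["region"]];Q=Q[~np.isnan(Q[:,0])];D=(Q-p0)*1000
        x=D@R[:,0];y=D@R[:,1];k=(abs(x)<110)&(abs(y)<35)&(Q[:,2]>.004)
        if k.sum()>30:
            print(cam,r["p"],k.sum(),"x",np.percentile(x[k],[2,50,98]).round(),"y",np.percentile(y[k],[2,98]).round(),"z",np.percentile(Q[k,2],[2,50,98])*1000)
            xz=np.c_[x[k],Q[k,2]*1000]; print(cv2.minAreaRect(xz.astype(np.float32)))
E
python3 t.py
python3 - <<'E'
from h import *
b,_,_,_=cloud("scene"); save("pics/s3.png",cv2.resize(b[230:410,320:560],(720,540)))
E
```

```text
8.7 [0.4821 0.217  0.04  ] [-1.0251  0.2144 -2.6332] gap 0.04747632479699387 29.991257786750793
scene 0.9 844 x [-28.  11.  36.] y [-21.  25.] z [39.6552 66.679  72.7826]
((1.8699531555175781, 55.347740173339844), (38.30352783203125, 69.93278503417969), 88.02081298828125)
scene 0.86 100 x [-100.  -74.  -60.] y [27. 35.] z [ 6.3982 23.8437 26.856 ]
((-78.58950805664062, 22.482778549194336), (19.47515869140625, 45.184078216552734), 64.6890640258789)
top 0.8 563 x [-58. -35.  -7.] y [-23.  23.] z [50.645  70.6424 75.7849]
((-23.471216201782227, 94.20869445800781), (124.15811920166016, 51.48222351074219), 71.02520751953125)
top 0.73 119 x [-99. -82. -62.] y [15. 35.] z [12.4411 24.2925 30.1151]
((-80.79118347167969, 18.540088653564453), (23.55254364013672, 39.73576354980469), 89.72179412841797)
```

View pics/s3.png

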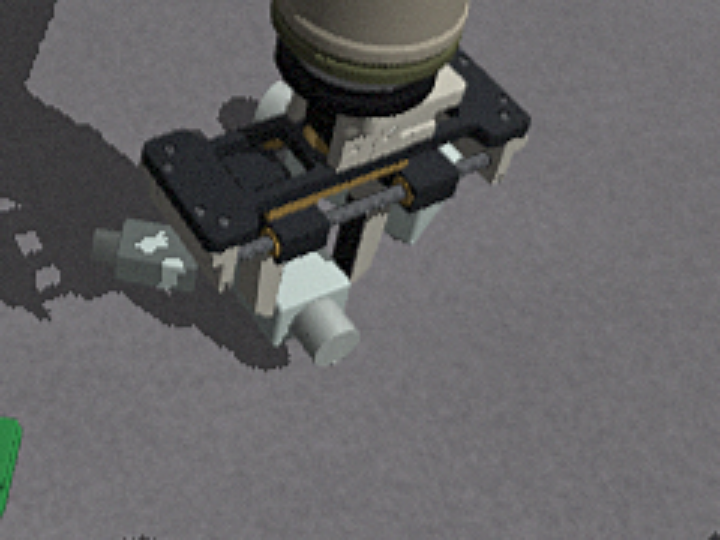

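The bottle stayed level in the grip and hangs at about 35 mm (shoulder and cap at px (315,300) in the crop). The pads hold it too firmly to pivot. I'll lower it and check whether a gripper target near the bottle's width gives a lighter grip.

>>> drive_tool:
  rows:
    - [[5,0,12],0,1]
    - [[10,0,24],0,1]
    - [[10,0,30],0,1]
    - [[10,0,30],0,1]
    - [[10,0,30],0,0]
    - [[10,0,30],0,0]
    - [[10,0,30],0,0]

```text
time_s: 9.53
position: [0.4851, 0.2276, 0.01]
tool_rot: [0.0, 0.794, 0.608, 0.0]
force: [0.7, 0.5, -2.8]
finger_gap: 0.0472
grasp_force: 30.0
```

>>> drive_tool:
  rows:
    - [[0,0,0],0,-0.01]
    - [[0,0,0],0,-0.01]
    - [[0,0,0],0,-0.01]

```text
time_s: 9.78
position: [0.485, 0.2276, 0.01]
tool_rot: [0.0, 0.794, 0.608, 0.0]
force: [0.3, 0.5, -2.3]
finger_gap: 0.0474
grasp_force: 30.0
```

>>> drive_tool:
  rows:
    - [[0,0,0],0,-0.015]
    - [[0,0,0],0,-0.015]
    - [[0,0,0],0,-0.015]

```text
time_s: 10.03
position: [0.4848, 0.2275, 0.0097]
tool_rot: [0.0, 0.794, 0.608, 0.0]
force: [-0.1, -0.2, -1.8]
finger_gap: 0.0479
grasp_force: 13.9
```

>>> drive_tool:
  rows:
    - [[0,0,0],0,-0.02]
    - [[0,0,0],0,-0.02]
    - [[0,0,0],0,-0.02]

```text
time_s: 10.28
position: [0.4847, 0.2275, 0.0096]
tool_rot: [-0.0, 0.794, 0.608, -0.0]
force: [0.4, -0.2, -2.2]
finger_gap: 0.0477
grasp_force: 9.9
```

The grip force can be tuned through the target. I'll set the bottle down, re-grip nearer the shoulder, lightly.

>>> drive_tool:
  rows:
    - [[0,0,3],0,-0.02]
    - [[0,0,5],0,-0.02]
    - [[0,0,5],0,-0.3]
    - [[0,0,5],0,-0.3]
    - [[0,0,5],0,-0.3]
    - [[6,0,5],0,-0.3]
    - [[6,0,5],0,-0.3]
    - [[6,0,5],0,0]
    - [[6,0,5],0,0]
    - [[6,0,5],0,0]
    - [[6,0,5],0,-0.02]
    - [[6,0,5],0,-0.025]
    - [[6,0,5],0,-0.025]
    - [[6,0,5],0,-0.025]

```text
time_s: 11.45
position: [0.4863, 0.2333, 0.0046]
tool_rot: [-0.0, 0.794, 0.608, 0.0]
force: [-0.1, 0.3, -0.7]
finger_gap: 0.0481
grasp_force: 5.9
```

>>> drive_tool:
  rows:
    - [[0,0,0],0,-0.028]
    - [[-2,0,-4],0,-0.028]
    - [[-5,0,-10],0,-0.028]
    - [[-8,0,-16],0,-0.028]
    - [[-12,0,-21],0,-0.028]
    - [[-16,0,-25],0,-0.028]
    - [[-21,0,-29],0,-0.028]
    - [[-21,0,-29],0,-0.028]

```text
time_s: 12.12
position: [0.4813, 0.2123, 0.0348]
tool_rot: [0.0, 0.794, 0.608, 0.001]
force: [0.0, -0.2, -1.2]
finger_gap: 0.0479
grasp_force: 3.4
```

```bash
python3 t.py
```

```text
12.1167 [0.4813 0.2123 0.0348] [ 0.0343 -0.246  -1.2095] gap 0.04792365763111174 3.383198417723179
scene 0.88 892 x [-36.   9.  38.] y [-20.  25.] z [15.8109 60.8004 75.2792]
((-13.950361251831055, 49.84122848510742), (99.93936920166016, 58.857383728027344), 36.162628173828125)
scene 0.83 63 x [-96. -67. -56.] y [29. 35.] z [ 7.0863 23.1233 26.2736]
((-74.03814697265625, 23.4405460357666), (18.708330154418945, 44.058387756347656), 65.67916870117188)
top 0.64 137 x [-94. -77. -57.] y [14. 35.] z [ 4.6247 23.9477 29.7653]
((-75.44477844238281, 17.639772415161133), (27.285743713378906, 40.60787582397461), 88.29452514648438)
top 0.57 510 x [-55. -31.  -7.] y [-23.  23.] z [31.0495 45.8116 60.6693]
((-30.128799438476562, 45.67551803588867), (58.376304626464844, 24.213970184326172), 43.6024284362793)
```

It is pivoting now, at about 30 degrees. I'll continue the arc.

>>> drive_tool:
  rows:
    - [[-5,0,-4],0,-0.028]
    - [[-10,0,-7],0,-0.028]
    - [[-16,0,-10],0,-0.028]
    - [[-21,0,-12],0,-0.028]
    - [[-27,0,-14],0,-0.028]
    - [[-33,0,-15],0,-0.028]
    - [[-39,0,-16],0,-0.028]
    - [[-45,0,-16],0,-0.028]
    - [[-51,0,-16],0,-0.028]
    - [[-57,0,-15],0,-0.028]
    - [[-57,0,-15],0,-0.028]

```text
time_s: 13.23
position: [0.4658, 0.1569, 0.0486]
tool_rot: [0.0, 0.794, 0.608, -0.0]
force: [-0.4, 0.2, -0.6]
finger_gap: 0.0479
grasp_force: 3.1
```

```bash
python3 t.py;python3 - <<'E'
from h import *
b,_,_,_=cloud("scene"); save("pics/s4.png",cv2.resize(b[230:410,320:560],(720,540)))
E
```

```text
13.2333 [0.4658 0.1569 0.0486] [-0.4423  0.1855 -0.5969] gap 0.04793554180522012 3.132719099521637
scene 0.97 84 x [-51. -35. -20.] y [24. 35.] z [ 6.1941 24.1023 26.5556]
((-32.16202163696289, 21.634613037109375), (17.82120132446289, 37.5886344909668), 59.10060119628906)
scene 0.67 733 x [-21.  19.  39.] y [-15.  25.] z [17.5954 75.6601 99.0291]
((5.06928825378418, 54.42692947387695), (96.23576354980469, 34.48453140258789), 59.5751838684082)
top 0.91 64 x [-49. -37. -20.] y [23. 34.] z [11.8233 24.4143 27.6232]
((-36.816226959228516, 22.517126083374023), (33.353271484375, 15.763055801391602), 21.471389770507812)
top 0.54 218 x [-32. -23.  -9.] y [-19.  23.] z [23.3241 38.5116 62.7008]
((-19.95473289489746, 43.86009979248047), (49.11536407470703, 7.580757141113281), 57.39588928222656)
```

View pics/s4.png

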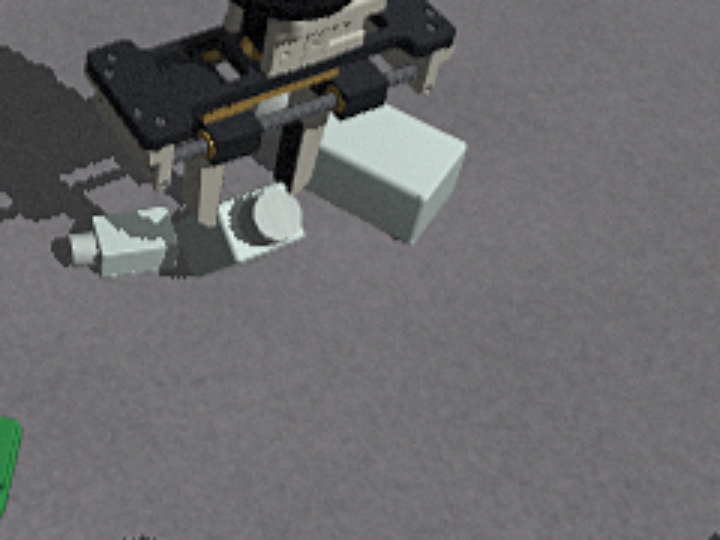

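The bottle leans about 30 degrees from upright, cap at px (277,213) in the crop, with the small bottle close beside it at (130,245). I'll lift slightly, move back and to the side, then drag the foot along the counter to finish standing it up.

>>> drive_tool:
  rows:
    - [[0,0,0],0,-0.02]
    - [[0,0,-6],0,-0.02]
    - [[12,-5,-8],0,-0.02]
    - [[24,-10,-8],0,-0.02]
    - [[36,-14,-8],0,-0.02]
    - [[40,-14,-4],0,-0.026]
    - [[40,-14,0],0,-0.026]
    - [[36,-14,3],0,-0.026]
    - [[30,-14,3],0,-0.026]
    - [[24,-14,3],0,-0.026]
    - [[18,-14,3],0,-0.026]
    - [[12,-14,3],0,-0.026]
    - [[6,-14,3],0,-0.026]
    - [[2,-14,3],0,-0.026]
    - [[2,-14,3],0,-0.026]

```text
time_s: 14.73
position: [0.4526, 0.1625, 0.0454]
tool_rot: [0.0, 0.794, 0.608, -0.0]
force: [0.3, 0.3, -2.2]
finger_gap: 0.0483
grasp_force: 4.9
```

```bash
python3 t.py
```

```text
14.7333 [0.4526 0.1625 0.0454] [ 0.3336  0.3167 -2.1665] gap 0.04829390907783878 4.94059257209301
scene 0.58 992 x [-11.  21.  36.] y [-19.  25.] z [  9.4286  70.8619 102.177 ]
((10.240704536437988, 54.243282318115234), (99.28822326660156, 36.59033966064453), 71.93743896484375)
```

>>> drive_tool:
  rows:
    - [[0,0,3],0,-0.026]
    - [[-3,0,6],0,-0.026]
    - [[-6,0,8],0,-0.026]
    - [[-9,0,8],0,-0.026]
    - [[-12,0,8],0,-0.026]
    - [[-15,0,8],0,-0.026]
    - [[-15,0,8],0,-0.026]

```text
time_s: 15.52
position: [0.449, 0.1487, 0.0376]
tool_rot: [0.0, 0.794, 0.608, -0.0]
force: [-0.3, -0.4, 0.2]
finger_gap: 0.0482
grasp_force: 5.5
```

```bash
python3 t.py
```

```text
15.5167 [0.449  0.1487 0.0376] [-0.299  -0.3996  0.2338] gap 0.04819227544561176 5.537863299250603
scene 0.67 1112 x [-4. 23. 32.] y [-20.  25.] z [  7.526   66.855  101.5321]
((12.318360328674316, 53.984737396240234), (97.80526733398438, 36.500614166259766), 80.55891418457031)
```

>>> drive_tool:
  rows:
    - [[-4,0,3],0,-0.026]
    - [[-8,0,3],0,-0.026]
    - [[-8,0,3],0,-0.03]
    - [[-8,0,3],0,-0.04]
    - [[-8,0,3],0,-0.06]
    - [[-8,0,3],0,-0.15]
    - [[-8,0,3],0,-0.3]
    - [[-8,0,3],0,-0.4]
    - [[-8,0,3],0,-0.5]
    - [[-8,0,3],0,-0.5]
    - [[-8,0,3],0,-0.5]

```text
time_s: 16.63
position: [0.4471, 0.1414, 0.0346]
tool_rot: [0.0, 0.794, 0.608, 0.0]
force: [0.5, 0.2, -0.1]
finger_gap: 0.0695
grasp_force: 0.0
```

```bash
python3 t.py
```

```text
16.6333 [0.4471 0.1414 0.0346] [ 0.5363  0.199  -0.1311] gap 0.06946013275733268 0.0
scene 0.76 1219 x [-5. 21. 27.] y [-21.  25.] z [ 8.2409 62.1278 99.2242]
((10.465784072875977, 52.51277542114258), (35.52948760986328, 96.22755432128906), 0.6490660309791565)
```

The bottle stands upright and released, 0.6 degrees off. I'll raise, turn 90 degrees to take the 36 mm sides from above, and grip fully.

>>> drive_tool:
  rows:
    - [[0,0,-10],0,-1]
    - [[0,0,-40],0,-1]
    - [[0,0,-75],0,-1]
    - [[0,0,-95],0,-1]
    - [[10,1,-100],14,-1]
    - [[10,1,-100],28,-1]
    - [[10,1,-100],42,-1]
    - [[10,1,-100],56,-1]
    - [[10,1,-100],70,-1]
    - [[10,1,-100],90,-1]
    - [[10,1,-100],90,-1]
    - [[10,1,-100],90,-1]
    - [[10,1,-100],90,-1]
    - [[10,1,-100],90,-1]
    - [[10,1,-100],90,-1]
    - [[10,1,-100],90,-1]
    - [[10,1,-100],90,-1]
    - [[10,1,-100],90,-1]

```text
time_s: 18.33
position: [0.4508, 0.1508, 0.1355]
tool_rot: [-0.0, 0.991, -0.133, 0.0]
force: [0.1, -0.3, -0.0]
finger_gap: 0.0936
grasp_force: 0.0
```

```bash
python3 - <<'E'
from h import *
s,R,p0=tool(); print(s["time_s"],p0,s["qpos"]); print(R)
for cam in("wrist","scene","top"):
    p,d,W,T=cloud(cam)
    for r in arm.regions_of(cam,"bottle"):
        Q=W[r["region"]];Q=Q[~np.isnan(Q[:,0])]
        B=Q[(Q[:,2]>.062)&(Q[:,2]<.08)];C=Q[(Q[:,2]>.09)&(Q[:,2]<.105)]
        if len(B)>20: print(cam,r["p"],"body",len(B),rect(B),"cap",len(C),rect(C) if len(C)>5 else 0)
# cabinet
p,d,W,T=cloud("top"); z=W[...,2];m=(W[...,0]>.42)&(W[...,0]<.7)&(W[...,1]<-.06)&(W[...,1]>-.32)
for a,b in((.105,.119),(.2,.24),(.002,.015),(.035,.055),(.12,.14),(.15,.17)):
    k=m&(z>a)&(z<b);Q=W[k];print(a,b,len(Q),rect(Q) if len(Q)>5 else 0, Q.mean(0) if len(Q) else 0)
E
```

```text
18.3333 [0.4508 0.1508 0.1355] [ 0.2149 -0.1783  1.9006  0.      1.4186  2.0521]
[[ 0.9647 -0.2632  0.0007]
 [-0.2632 -0.9647  0.0002]
 [ 0.0006 -0.0003 -1.    ]]
wrist 0.85 body 1402 (array([450.8, 150.6]), array([35.8, 48.1]), 75.1) cap 1525 (array([450.9, 150.6]), array([29.1, 29.5]), 89.5)
scene 0.76 body 343 (array([451. , 149.9]), array([37. , 48.5]), 74.8) cap 214 (array([450.7, 150.2]), array([30.4, 28.2]), 71.0)
0.105 0.119 1032 (array([ 501.3, -184.4]), array([107.8, 182.1]), 3.9) [ 0.5024 -0.1967  0.1145]
0.2 0.24 918 (array([ 574.8, -191.3]), array([ 16.6, 157.9]), 4.1) [ 0.5736 -0.1911  0.2222]
0.002 0.015 3290 (array([ 560.1, -190. ]), array([279.9, 259.7]), 0.0) [ 0.5417 -0.1899  0.0059]
0.035 0.055 352 (array([ 497.8, -195. ]), array([ 99.4, 155.5]), 4.0) [ 0.5054 -0.1996  0.0464]
0.12 0.14 625 (array([ 507.8, -177.5]), array([175.6, 127.2]), 85.2) [ 0.5337 -0.1434  0.1305]
0.15 0.17 330 (array([ 562.3, -181. ]), array([175.5,  28.8]), 84.2) [ 0.5638 -0.1807  0.1602]
```

>>> drive_tool:
  rows:
    - [[0,0,35],0,-1]
    - [[0,0,65],0,-1]
    - [[0,0,85],0,-1]
    - [[0,0,88],0,-1]
    - [[0,0,88],0,0]
    - [[0,0,88],0,0]
    - [[0,0,88],0,0.1]
    - [[0,0,88],0,0.15]
    - [[0,0,88],0,1]
    - [[0,0,88],0,1]
    - [[0,0,88],0,1]
    - [[0,0,88],0,1]
    - [[0,0,88],0,1]

```text
time_s: 19.77
position: [0.4506, 0.1508, 0.0467]
tool_rot: [-0.0, 0.991, -0.131, 0.0]
force: [0.5, -0.0, 0.4]
finger_gap: 0.0376
grasp_force: 0.0
```

>>> drive_tool:
  rows:
    - [[0,0,0],0,1]
    - [[0,0,0],0,1]
    - [[0,0,0],0,1]
    - [[0,0,-4],0,1]
    - [[0,0,-20],0,1]
    - [[0,0,-45],0,1]
    - [[0,0,-75],0,1]
    - [[0,0,-110],0,1]
    - [[0,0,-140],0,1]
    - [[0,0,-160],0,1]
    - [[0,0,-165],0,1]
    - [[0,0,-165],0,1]

```text
time_s: 20.77
position: [0.4516, 0.151, 0.2132]
tool_rot: [-0.001, 0.991, -0.131, 0.001]
force: [-0.6, -0.2, -3.4]
finger_gap: 0.0353
grasp_force: 30.0
```

>>> drive_tool:
  rows:
    - [[7,17,0],-7,1]
    - [[14,35,0],-14,1]
    - [[22,52,0],-21,1]
    - [[29,70,0],-28,1]
    - [[36,87,0],-35,1]
    - [[43,104,0],-42,1]
    - [[51,122,0],-49,1]
    - [[58,139,0],-56,1]
    - [[65,156,0],-63,1]
    - [[72,174,0],-70,1]
    - [[80,191,0],-77,1]
    - [[87,209,0],-84,1]
    - [[94,226,0],-91,1]
    - [[101,243,0],-98,1]
    - [[109,261,0],-105,1]
    - [[116,278,0],-112,1]
    - [[123,296,0],-119,1]
    - [[130,313,0],-126,1]
    - [[138,330,0],-133,1]
    - [[145,348,0],-140,1]

```text
time_s: 22.43
position: [0.499, -0.2231, 0.2083]
tool_rot: [-0.002, 0.46, 0.888, 0.0]
force: [0.5, -0.3, -2.5]
finger_gap: 0.035
grasp_force: 30.0
```

>>> drive_tool:
  rows:
    - [[0,0,0],-7,1]
    - [[0,0,0],-14,1]
    - [[0,0,0],-21,1]
    - [[0,0,0],-28,1]
    - [[0,0,0],-35,1]
    - [[0,0,0],-42,1]
    - [[0,0,0],-49,1]
    - [[0,0,0],-56,1]
    - [[0,0,0],-59,1]
    - [[0,0,0],-59,1]
    - [[0,0,0],-59,1]

```text
time_s: 23.35
position: [0.4991, -0.2224, 0.2092]
tool_rot: [-0.002, -0.033, 0.999, 0.001]
force: [-0.2, -0.7, -1.5]
finger_gap: 0.0353
grasp_force: 30.0
```

```bash
python3 - <<'E'
from h import *
s,R,p0=tool(); print(s["time_s"],p0,s["qpos"],s["finger_gap"]); print(R)
for cam in("scene","top","wrist"):
    p,d,W,T=cloud(cam); save(f"pics/{cam}5.png",p)
    near=np.linalg.norm(W[...,:2]-p0[:2],axis=-1)<.09
    for r in arm.regions_of(cam,"bottle"):
        Q=W[r["region"]&near];Q=Q[Q[:,2]>.15]
        if len(Q)>30: print(cam,r["p"],len(Q),rect(Q),np.percentile(Q[:,2],[2,98]))
    z=W[...,2];m=(W[...,0]>.42)&(W[...,0]<.7)&(W[...,1]<-.06)&(W[...,1]>-.32)
    for a,b in((.105,.119),(.2,.235)):
        Q=W[m&(z>a)&(z<b)&~((abs(W[...,0]-p0[0])<.04))] if a>.15 else W[m&(z>a)&(z<b)]
        if len(Q)>30:print(cam,a,len(Q),rect(Q))
    for n in("hook_knob","catch"): print(n,[(round(r["p"],2),w(T,r["centre"])) for r in arm.recognise(cam,n)])
E
```

```text
23.35 [ 0.4991 -0.2224  0.2092] [-0.513  -0.0164  1.6142  0.      1.5475 -2.1502] 0.03525825454546281
[[-0.9978 -0.0664 -0.0031]
 [-0.0664  0.9978  0.0018]
 [ 0.003   0.002  -1.    ]]
scene 0.57 1039 (array([ 502.1, -222.6]), array([49.3, 41.7]), 8.5) [0.1676 0.2609]
scene 0.105 525 (array([ 505.4, -186.2]), array([117.8, 182.3]), 4.0)
scene 0.2 784 (array([ 577.6, -194. ]), array([ 14.6, 162. ]), 5.9)
hook_knob [(0.7, array([ 0.5544, -0.1031,  0.1315]))]
catch [(0.71, array([ 0.5716, -0.1772,  0.1869]))]
top 0.105 559 (array([ 496.2, -186.1]), array([188.1, 102.3]), 86.4)
top 0.2 426 (array([ 572.8, -154.1]), array([15.2, 83.6]), 4.5)
hook_knob [(0.78, array([ 0.5379, -0.0973,  0.1361]))]
catch [(0.77, array([ 0.5655, -0.1368,  0.2136])), (0.6, array([ 0.5026, -0.1596,  0.1169]))]
wrist 0.9 8643 (array([ 522.7, -220.9]), array([90.7, 36.9]), 5.5) [0.1775 0.2633]
wrist 0.105 5780 (array([ 501.4, -187.2]), array([108. , 180.7]), 3.9)
wrist 0.2 2505 (array([ 579.1, -217.7]), array([12.5, 68.8]), 3.8)
hook_knob [(0.8, array([ 0.5146, -0.1083,  0.1324])), (0.48, array([ 0.5099, -0.1761,  0.1061]))]
catch [(0.6, array([ 0.5092, -0.1816,  0.1029]))]
```

>>> drive_tool:
  rows:
    - [[0,-1,15],0,1]
    - [[0,-1,30],0,1]
    - [[0,-1,40],0,1]
    - [[0,-1,50],0,1]
    - [[0,-1,60],0,1]
    - [[0,-1,75],0,1]
    - [[0,-1,95],0,1]
    - [[0,-1,115],0,1]
    - [[0,-1,130],0,1]
    - [[0,-1,138],0,1]
    - [[0,-1,142],0,1]
    - [[0,-1,142],0,1]

```text
time_s: 24.95
position: [0.4998, -0.2237, 0.0689]
tool_rot: [-0.001, -0.034, 0.999, 0.0]
force: [0.2, 0.6, -1.6]
finger_gap: 0.0356
grasp_force: 30.0
```

>>> drive_tool:
  rows:
    - [[0,0,4],0,1]
    - [[0,0,8],0,1]
    - [[0,0,11],0,1]
    - [[0,0,12],0,1]
    - [[0,0,13],0,1]
    - [[0,0,14],0,1]
    - [[0,0,14],0,1]

```text
time_s: 25.53
position: [0.5002, -0.224, 0.0556]
tool_rot: [-0.0, -0.034, 0.999, -0.0]
force: [-0.3, -0.9, -3.0]
finger_gap: 0.0357
grasp_force: 30.0
```

>>> drive_tool:
  rows:
    - [[0,0,0.5],0,1]
    - [[0,0,1],0,1]
    - [[0,0,1.5],0,1]
    - [[0,0,1.5],0,1]

```text
time_s: 25.87
position: [0.5005, -0.2241, 0.0547]
tool_rot: [0.0, -0.034, 0.999, -0.0]
force: [-1.0, 1.3, 2.8]
finger_gap: 0.0348
grasp_force: 30.0
```

>>> drive_tool:
  rows:
    - [[0,0,0],0,0.2]
    - [[0,0,0],0,0.15]
    - [[0,0,0],0,0.08]
    - [[0,0,0],0,0.08]
    - [[0,0,0],0,0.08]
    - [[0,0,-3],0,0.08]
    - [[0,0,-12],0,0.08]
    - [[0,0,-25],0,0.08]
    - [[0,0,-45],0,0.08]
    - [[0,0,-75],0,0.08]
    - [[0,0,-110],0,0.08]
    - [[0,0,-145],0,0.08]
    - [[0,0,-175],0,0.08]
    - [[0,0,-200],0,0.08]
    - [[0,0,-210],0,0.08]
    - [[0,0,-210],0,0.08]

```text
time_s: 27.2
position: [0.5018, -0.2248, 0.2687]
tool_rot: [0.003, -0.034, 0.999, -0.002]
force: [1.1, 0.3, -0.0]
finger_gap: 0.043
grasp_force: 0.0
```

```bash
python3 - <<'E'
from h import *
s,R,p0=tool(); print(s["time_s"],p0,s["force"],s["qpos"],s["finger_gap"])
p,d,W,T=cloud("wrist"); save("pics/w6.png",p)
for r in arm.regions_of("wrist","bottle"):
    Q=W[r["region"]];Q=Q[~np.isnan(Q[:,0])];B=Q[(Q[:,2]>.072)&(Q[:,2]<.087)];C=Q[(Q[:,2]>.098)&(Q[:,2]<.115)]
    print(r["p"],"body",rect(B) if len(B)>5 else 0,"cap",rect(C) if len(C)>5 else 0, np.percentile(Q[:,2],[5,50,98]),C[:,2].mean())
z=W[...,2];m=(W[...,0]>.42)&(W[...,0]<.7)&(W[...,1]<-.06)&(W[...,1]>-.32)
for a,b in((.105,.119),(.122,.14),(.15,.17),(.2,.235)):
    Q=W[m&(z>a)&(z<b)]
    if len(Q)>30:print(a,len(Q),rect(Q),Q.mean(0))
E
```

```text
27.2 [ 0.5018 -0.2248  0.2687] [ 1.0594  0.3498 -0.0189] [-0.5145 -0.0323  1.5225 -0.      1.6443 -2.154 ] 0.04301829943619801
0.92 body 0 cap 0 [0.0045 0.0224 0.0249] nan
0.59 body 0 cap 0 [0.0066 0.0299 0.0425] nan
0.56 body (array([ 501.5, -223.6]), array([47.2, 35.2]), 3.2) cap (array([ 501.8, -223.6]), array([28.9, 29.1]), 1.3) [0.0496 0.0825 0.1067] 0.10529687210554133
0.105 5690 (array([ 501.2, -187.1]), array([107.7, 181. ]), 4.0) [ 0.5024 -0.1974  0.1131]
0.122 3239 (array([ 521. , -181.6]), array([176.8,  98.9]), 85.8) [ 0.5344 -0.1496  0.1307]
0.15 1671 (array([ 562.1, -177.9]), array([164.2,  26.2]), 84.7) [ 0.5623 -0.1892  0.1601]
0.2 3805 (array([ 575. , -186.6]), array([ 16.2, 144.5]), 4.0) [ 0.5745 -0.2176  0.2197]<stdin>:6: RuntimeWarning: Mean of empty slice.
  ret = ret.dtype.type(ret / rcount)
```

View pics/w6.png

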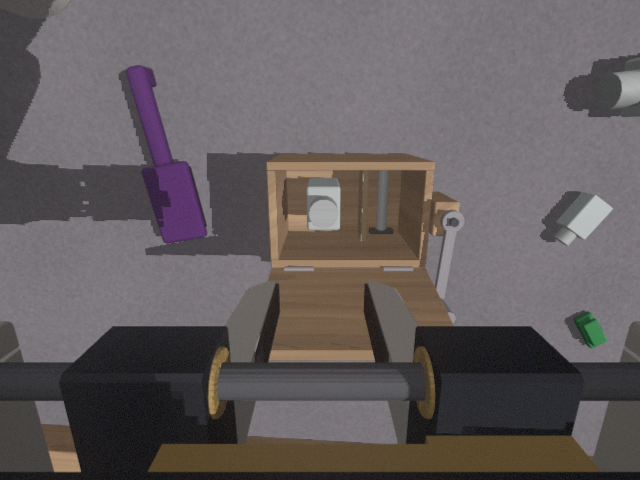

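The bottle stands in the wide bay, cap at px (323,212), and the hook lies at (445,260) pointing away. Next I'll shut the fingers, go over the flap to its far side and push it shut.

>>> drive_tool:
  rows:
    - [[-15,0,0],0,1]
    - [[-40,0,0],0,1]
    - [[-70,0,0],0,1]
    - [[-95,0,0],0,1]
    - [[-108,0,0],0,1]
    - [[-108,0,0],0,1]
    - [[-108,0,20],0,1]
    - [[-108,0,40],0,1]
    - [[-108,0,55],0,1]
    - [[-108,0,60],0,1]
    - [[-108,0,60],0,1]

```text
time_s: 28.22
position: [0.6056, -0.2159, 0.2006]
tool_rot: [-0.003, -0.034, 0.999, 0.001]
force: [0.4, -0.3, 0.2]
finger_gap: 0.0007
grasp_force: 0.0
```

>>> drive_tool:
  rows:
    - [[12,0,0],0,1]
    - [[22,0,0],0,1]
    - [[30,0,0],0,1]
    - [[37,0,0],0,1]
    - [[43,0,0],0,1]
    - [[49,0,0],0,1]
    - [[55,0,1],0,1]
    - [[60,0,2],0,1]
    - [[66,0,3],0,1]
    - [[72,0,5],0,1]
    - [[78,0,7],0,1]
    - [[83,0,9],0,1]
    - [[89,0,12],0,1]
    - [[94,0,15],0,1]
    - [[99,0,18],0,1]
    - [[103,0,22],0,1]

```text
time_s: 29.55
position: [0.5046, -0.2237, 0.1818]
tool_rot: [-0.0, -0.034, 0.999, 0.0]
force: [0.3, -0.0, 2.0]
finger_gap: 0.0006
grasp_force: 0.8
```

```bash
python3 - <<'E'
from h import *
p,d,W,T=cloud("scene"); save("pics/s7.png",cv2.resize(p[90:310,140:420],(700,550)))
s,R,p0=tool(); print(s["time_s"],p0,s["force"])
for r in arm.recognise("scene","catch")+arm.recognise("scene","flap"): print(round(r["p"],2),w(T,r["centre"]))
E
```

```text
29.6 [ 0.5037 -0.2236  0.1808] [ 0.2178 -1.1752  0.6425]
0.76 [ 0.5238 -0.1842  0.1692]
0.39 [ 0.5515 -0.1003  0.1363]
0.79 [ 0.5224 -0.1877  0.1721]
0.57 [0.6309 0.3451 0.0621]
```

View pics/s7.png

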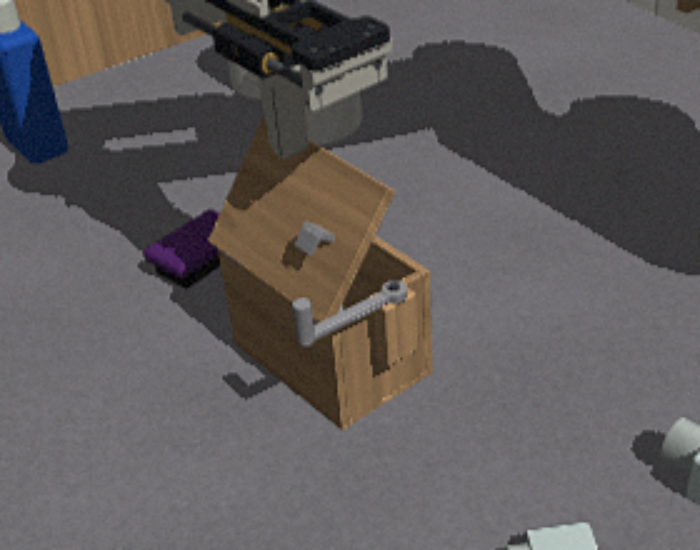

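The flap is about half closed. The catch shows at px (312,237) and the hook knob at (303,318) in the crop. I'll continue down.

>>> drive_tool:
  rows:
    - [[5,0,4],0,1]
    - [[9,0,8],0,1]
    - [[13,0,13],0,1]
    - [[16,0,17],0,1]
    - [[19,0,22],0,1]
    - [[22,0,27],0,1]
    - [[25,0,32],0,1]
    - [[27,0,37],0,1]
    - [[28,0,41],0,1]
    - [[30,0,46],0,1]
    - [[31,0,51],0,1]
    - [[31,0,55],0,1]
    - [[32,0,59],0,1]
    - [[32,0,61],0,1]
    - [[32,0,63],0,1]
    - [[32,0,63],0,1]
    - [[32,0,63],0,1]

```text
time_s: 31.12
position: [0.4734, -0.2257, 0.119]
tool_rot: [-0.0, -0.034, 0.999, 0.0]
force: [-0.8, 0.7, -0.3]
finger_gap: 0.0004
grasp_force: 0.0
```

```bash
python3 - <<'E'
from h import *
s,R,p0=tool(); print(s["time_s"],p0,s["force"])
C=np.array([.502,-.1985]);ex=np.array([.998,.068]);ey=np.array([-.068,.998])
for cam in("scene","top"):
    p,d,W,T=cloud(cam);D=(W[...,:2]-C)*1000;x=D@ex;y=D@ey;z=W[...,2]*1000
    if cam=="scene": save("pics/s8.png",cv2.resize(p[90:310,140:420],(700,550)))
    for a in range(-70,60,15):
        k=(x>=a)&(x<a+15)&(y>0)&(y<28)&(z>60)&(z<250)
        if k.sum()>3: print(cam,a,k.sum(),np.percentile(z[k],[5,50,95]).round(1))
    for n in("hook_knob","catch"): print([(round(r["p"],2),w(T,r["centre"])) for r in arm.recognise(cam,n)])
E
```

```text
31.1167 [ 0.4734 -0.2257  0.119 ] [-0.7744  0.7017 -0.3375]
scene -70 32 [144.8 146.2 248. ]
scene -55 79 [141.6 144.3 248.8]
scene -40 69 [138.8 141.1 192.5]
scene -25 69 [137.2 141.3 245.8]
scene -10 119 [133.6 241.2 249. ]
scene 5 72 [130.2 132.7 238.1]
scene 20 68 [128.  130.1 132.4]
scene 35 71 [124.6 127.2 129.7]
scene 50 179 [ 62.4  96.  125.4]
[(0.76, array([ 0.5521, -0.102 ,  0.1365]))]
[(0.83, array([ 0.5033, -0.1818,  0.1299]))]
top -70 99 [141.  150.7 249. ]
top -55 47 [142.9 146.3 247.2]
top -40 25 [158.1 238.1 249.5]
top 20 61 [127.2 130.4 133.2]
top 35 89 [123.5 127.  130.5]
top 50 26 [123.3 125.  127. ]
[(0.78, array([ 0.5387, -0.1011,  0.1372]))]
[(0.72, array([ 0.5002, -0.1414,  0.1339]))]
```

View pics/s8.png

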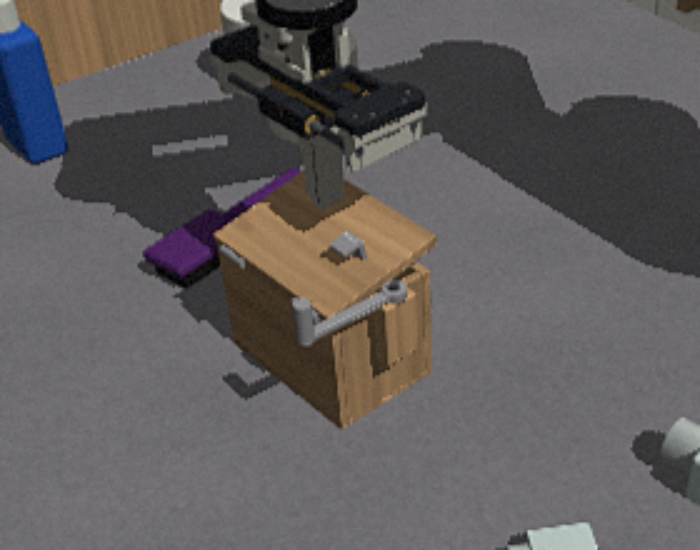

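The flap is still about 10 degrees open (front edge near px (300,195)). The finger tips reach about 20 mm less than assumed, so I'll press further down.

>>> drive_tool:
  rows:
    - [[0,0,4],0,1]
    - [[0,0,8],0,1]
    - [[0,0,11],0,1]
    - [[0,0,14],0,1]
    - [[0,0,16],0,1]
    - [[0,0,18],0,1]
    - [[0,0,18],0,1]

```text
time_s: 32.0
position: [0.4732, -0.2258, 0.1013]
tool_rot: [-0.0, -0.034, 0.999, 0.0]
force: [-1.2, 0.6, 1.0]
finger_gap: 0.0002
grasp_force: 0.6
```

>>> drive_tool:
  rows:
    - [[0,0,2],0,1]
    - [[0,0,3],0,1]
    - [[0,0,4],0,1]
    - [[0,0,4],0,1]
    - [[0,0,4],0,1]
    - [[0,0,4],0,1]

```text
time_s: 32.5
position: [0.4735, -0.226, 0.1007]
tool_rot: [0.0, -0.034, 0.999, -0.0]
force: [-15.2, 7.7, 31.1]
finger_gap: 0.0011
grasp_force: 15.2
```

```bash
cat > f.py <<'E'
from h import *
s,R,p0=tool(); print(s["time_s"],p0,s["force"])
C=np.array([.502,-.1985]);ex=np.array([.998,.068]);ey=np.array([-.068,.998])
for cam in("scene","top"):
    p,d,W,T=cloud(cam);D=(W[...,:2]-C)*1000;x=D@ex;y=D@ey;z=W[...,2]*1000
    for a in range(-70,60,20):
        k=(x>=a)&(x<a+15)&(y>0)&(y<28)&(z>100)&(z<180)
        if k.sum()>3: print(cam,a,k.sum(),np.percentile(z[k],[5,50,95]).round(1))
    k=(x>-80)&(x<190)&(y>-40)&(y<200)&(z>152)&(z<168)
    print("knob",k.sum(),np.median(x[k]),np.median(y[k]),W[k].mean(0))
    for b in range(-60,180,20):
        k=(x>=b)&(x<b+20)&(y>25)&(y<150)&(z>126.5)&(z<138)
        if k.sum()>3: print(" bar x",b,k.sum(),np.percentile(y[k],[5,50,95]).round(1),np.median(z[k]).round(1))
E
python3 f.py
```

```text
32.5 [ 0.4735 -0.226   0.1007] [-15.1831   7.7007  31.143 ]
scene -70 41 [123.4 124.4 126.4]
scene -50 57 [123.8 125.2 126.9]
scene -30 19 [124.4 125.4 126.4]
scene -10 48 [123.4 125.5 127.3]
scene 10 58 [123.8 124.9 126.3]
scene 30 59 [123.5 125.4 127. ]
scene 50 75 [102.  114.7 125.2]
knob 157 -20.8547906779446 -10.534451233435604 [ 0.5185 -0.173   0.16  ]
 bar x -60 5 [28.2 52.9 76.7] 126.8
 bar x -40 15 [28.8 55.2 75.7] 126.9
 bar x -20 69 [ 39.6  75.7 102.6] 131.8
 bar x 0 76 [ 37.   94.6 102.2] 132.7
 bar x 20 63 [35.8 91.1 97.5] 132.4
 bar x 40 68 [35.  90.9 96. ] 131.7
 bar x 60 47 [84.4 92.6 95.2] 132.4
 bar x 80 30 [86.3 93.8 95.7] 132.9
top -70 65 [121.4 124.7 128.4]
top -50 5 [121.5 126.  127.7]
top -30 4 [124.5 125.8 127.4]
top 10 25 [123.1 125.3 128.4]
top 30 86 [121.8 125.2 128.5]
top 50 15 [122.6 124.8 128.8]
knob 41 82.76452715917183 91.01705827730085 [ 0.5786 -0.1016  0.1617]
 bar x -60 27 [64.  73.2 80.3] 127.3
 bar x -40 17 [60.6 71.4 79.8] 127.9
 bar x -20 82 [ 62.7  90.9 105. ] 129.5
 bar x 0 84 [ 65.5  93.5 102.8] 132.9
 bar x 20 103 [31.8 76.5 98.9] 129.1
 bar x 40 93 [29.5 88.5 97.7] 129.9
 bar x 60 45 [87.7 92.3 96.7] 132.7
```

The flap is shut flat (125 mm all over). The hook knob is at cabinet (83, 91) mm. I'll go over the knob, fingers straddling it in y.

>>> drive_tool:
  rows:
    - [[0,0,-10],0,1]
    - [[0,0,-35],0,1]
    - [[0,0,-65],0,1]
    - [[-10,10,-80],0,0.3]
    - [[-35,35,-80],0,-0.3]
    - [[-60,60,-80],0,-0.3]
    - [[-85,87,-80],0,-0.3]
    - [[-105,107,-80],0,-0.3]
    - [[-113,116,-80],0,-0.3]
    - [[-113,116,-80],0,-0.3]
    - [[-113,116,-80],0,-0.3]
    - [[-113,116,-80],0,-0.3]

```text
time_s: 33.6
position: [0.5774, -0.1033, 0.1768]
tool_rot: [-0.0, -0.034, 0.999, -0.0]
force: [0.4, -0.3, 0.3]
finger_gap: 0.056
grasp_force: 0.0
```

```bash
python3 f.py | grep -v bar; python3 - <<'E'
from h import *
C=np.array([.502,-.1985]);ex=np.array([.998,.068]);ey=np.array([-.068,.998])
s,R,p0=tool();D=(p0[:2]-C)*1000;print("tcp cab",D@ex,D@ey,p0,s["finger_gap"])
p,d,W,T=cloud("wrist");D=(W[...,:2]-C)*1000;x=D@ex;y=D@ey;z=W[...,2]*1000
k=(abs(x-83)<25)&(abs(y-91)<22)&(z>155)&(z<168);print("wrist knob",k.sum(),[np.percentile(a[k],[3,50,97]) for a in(x,y,z)] if k.sum() else 0)
E
```

```text
33.6 [ 0.5774 -0.1033  0.1768] [ 0.4287 -0.3479  0.3315]
scene -70 41 [123.5 125.1 126.5]
scene -50 55 [123.8 125.2 127. ]
scene -30 14 [124.  125.4 127.3]
scene 10 23 [124.4 125.5 126.6]
scene 30 64 [123.4 125.1 126.4]
scene 50 75 [101.7 114.4 125.4]
knob 63 85.31017830846297 91.59497491826353 [ 0.5805 -0.1023  0.1601]
top -70 55 [122.6 125.3 127.9]
top -50 54 [121.9 124.8 127.9]
top -30 33 [121.3 125.3 129.3]
top -10 10 [123.1 125.5 128.2]
knob 25 80.65492459565458 92.88440227469123 [ 0.5758 -0.1012  0.1618]
tcp cab 81.65244423762577 89.56089559501216 [ 0.5774 -0.1036  0.1771] 0.0595135656163972
wrist knob 446 [array([77.2975, 82.4796, 89.5421]), array([83.6156, 89.7124, 95.211 ]), array([156.1241, 162.2911, 163.4749])]
```

>>> drive_tool:
  rows:
    - [[-1,0,20],0,-0.3]
    - [[-1,0,40],0,-0.3]
    - [[-1,0,52],0,-0.3]
    - [[-1,0,55],0,-0.3]
    - [[-1,0,55],0,0.4]
    - [[-1,0,55],0,0.6]
    - [[-1,0,55],0,1]
    - [[-1,0,55],0,1]
    - [[-1,0,55],0,1]
    - [[-1,0,55],0,1]
    - [[-1,0,55],0,1]
    - [[-1,0,55],0,1]

```text
time_s: 34.75
position: [0.5792, -0.1023, 0.1224]
tool_rot: [0.0, -0.034, 0.999, -0.0]
force: [0.4, -0.1, 0.5]
finger_gap: 0.0129
grasp_force: 30.0
```

>>> drive_tool:
  rows:
    - [[0.5,-7,0],0,1]
    - [[1,-15,0],0,1]
    - [[3,-22,0],0,1]
    - [[5,-29,0],0,1]
    - [[8,-36,0],0,1]
    - [[11,-42,0],0,1]
    - [[15,-49,0],0,1]
    - [[20,-55,0],0,1]
    - [[25,-60,0],0,1]
    - [[30,-65,0],0,1]
    - [[36,-70,0],0,1]
    - [[42,-74,0],0,1]
    - [[49,-77,0],0,1]
    - [[56,-80,0],0,1]
    - [[63,-82,0],0,1]
    - [[70,-84,0],0,1]
    - [[70,-84,0],0,1]

```text
time_s: 36.17
position: [0.5129, -0.1878, 0.1217]
tool_rot: [-0.001, -0.035, 0.999, 0.003]
force: [-4.2, 16.6, 8.0]
finger_gap: 0.0115
grasp_force: 28.4
```

>>> drive_tool:
  rows:
    - [[4,-1,0],0,1]
    - [[8,-1,0],0,1]
    - [[12,-1,0],0,1]
    - [[15,-1,0],0,1]
    - [[17,-1,0],0,1]
    - [[17,-1,0],0,1]

```text
time_s: 36.67
position: [0.5068, -0.1882, 0.1233]
tool_rot: [0.009, -0.036, 0.999, 0.003]
force: [43.4, 23.3, -16.0]
finger_gap: 0.0114
grasp_force: 34.3
```

```bash
python3 - <<'E'
from h import *
C=np.array([.502,-.1985]);ex=np.array([.998,.068]);ey=np.array([-.068,.998])
s,R,p0=tool();D=(p0[:2]-C)*1000;print("tcp cab",D@ex,D@ey,p0,s["force"],s["finger_gap"],s["grasp_force"])
for cam in("scene","top"):
    p,d,W,T=cloud(cam);D=(W[...,:2]-C)*1000;x=D@ex;y=D@ey;z=W[...,2]*1000
    for b in range(15,110,10):
        k=(y>=b)&(y<b+10)&(x>-40)&(x<100)&(z>129.5)&(z<137)
        if k.sum()>3: print(cam,"bar y",b,k.sum(),np.percentile(x[k],[5,50,95]).round(1),np.median(z[k]).round(1))
E
```

```text
tcp cab 5.509410973520313 9.971516316281987 [ 0.5068 -0.1882  0.1233] [ 43.398   23.2815 -16.037 ] 0.011409123827870401 34.28802341222763
scene bar y 15 12 [-5.3 -0.1  2.4] 133.2
scene bar y 35 12 [-7.7  1.8  3.6] 132.9
scene bar y 45 25 [-10.7  -3.6   2.5] 133.4
scene bar y 55 19 [-5.6 -0.6  2.7] 133.1
scene bar y 65 20 [-7.1 -0.3  4. ] 132.9
scene bar y 75 17 [-4.   0.   3.5] 133.6
scene bar y 85 18 [-10.8   1.9   7.6] 134.1
scene bar y 95 36 [-6.7  1.1  8.3] 134.2
top bar y 35 6 [-26.1 -12.5 -12.3] 132.8
top bar y 45 5 [-12.6 -11.6   8.9] 133.4
top bar y 95 29 [-9.2 -0.9  7.7] 134.0
top bar y 105 4 [-6.3 -2.9 -0.5] 133.8
```

The bar now lies along cabinet y, against its stop. I'll relax the press, open and rise.

>>> drive_tool:
  rows:
    - [[-4,2,0],0,1]
    - [[-6,4,0],0,1]
    - [[-6,4,0],0,0.5]
    - [[-6,4,0],0,0.4]
    - [[-6,4,0],0,0.4]
    - [[-6,4,0],0,0.4]
    - [[-6,4,-10],0,0.4]
    - [[-6,4,-30],0,0.4]
    - [[-6,4,-60],0,0.4]
    - [[-6,4,-95],0,0.4]
    - [[-6,4,-110],0,0.4]
    - [[-6,4,-110],0,0.4]

```text
time_s: 37.77
position: [0.5059, -0.1901, 0.2384]
tool_rot: [0.004, -0.034, 0.999, -0.002]
force: [0.4, 0.1, 0.7]
finger_gap: 0.0279
grasp_force: 0.0
```

```bash
cat > k.py <<'E'
from h import *
C=np.array([.502,-.1985]);ex=np.array([.998,.068]);ey=np.array([-.068,.998])
s,R,p0=tool();D=(p0[:2]-C)*1000;print(s["time_s"],"tcp cab",D@ex,D@ey,p0,s["force"],s["finger_gap"])
for cam in("wrist","scene","top"):
    p,d,W,T=cloud(cam);D=(W[...,:2]-C)*1000;x=D@ex;y=D@ey;z=W[...,2]*1000
    k=(abs(x)<40)&(abs(y-8)<30)&(z>157)&(z<167)
    if k.sum()>3:print(cam,"knob",k.sum(),np.percentile(x[k],[5,50,95]).round(1),np.percentile(y[k],[5,50,95]).round(1))
    k=(y>15)&(y<106)&(x>-40)&(x<60)&(z>129.5)&(z<137)&~((y>28)&(y<58))
    if k.sum()>9: c,f=np.median(x[k]),np.polyfit(y[k],x[k],1);print(cam,k.sum(),"slope -> hook",f)
    k=(abs(y)<70)&(x>-62)&(x<50)&(z>110)&(z<127.5); 
    if k.sum()>9: f=np.polyfit(x[k],z[k],1);print("flap slope",f)
save("pics/s9.png",np.hstack([cv2.resize(arm.get_image("scene")[0][130:290,190:350],(400,400)),cv2.resize(arm.get_image("wrist")[0],(400,400))]))
E
python3 k.py
```

```text
37.7667 tcp cab 4.491872483510103 8.082128703063121 [ 0.5059 -0.1901  0.2384] [0.4462 0.0544 0.6697] 0.027949842969663487
wrist knob 266 [-7.  -1.5  4.7] [ 4.2  9.9 15.6]
wrist 941 slope -> hook [-0.0007 -1.4037]
flap slope [  0.0001 124.4761]
scene knob 36 [-5.7  1.3  5.4] [ 4.  12.  15.8]
scene 127 slope -> hook [-0.0098  1.2124]
flap slope [  0.0009 125.2422]
top knob 6 [-7.2 -6.1 -5.6] [ 8.7 11.9 15.7]
top 37 slope -> hook [ 0.0768 -8.2642]
flap slope [  0.0026 124.8682]
```

View pics/s9.png

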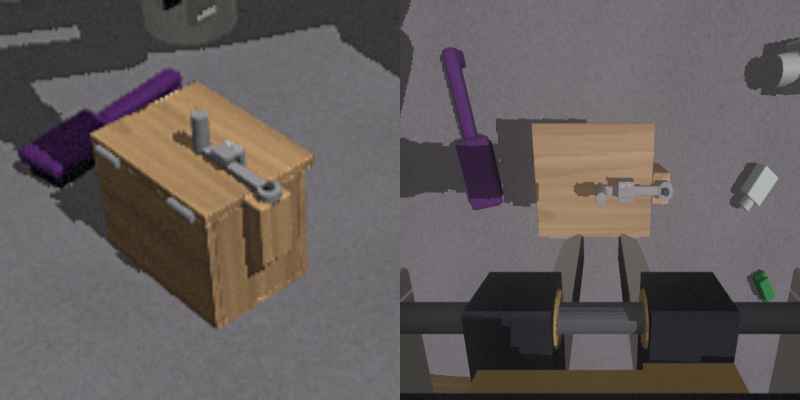

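The hook lies through the catch (slope under 0.01 rad, knob at px (200,125)), the flap is flat and the gripper is clear. I'll hand in now.

```bash
python3 -c "
from plant import arm
print(arm.job_done())"
```

```text
the job is handed in; nothing more can be done
None
```

I stood the bottle up, let go of it, and placed it upright in the wide bay; the flap is shut and the hook home in its catch, handed in at about 38 s, though `job_done()` returned no verdict.

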